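# Set the gas valve two turns off its closed stop

## Task

Two gas valves stand on the lab bench; work the one whose handwheel carries an upright crank handle. Crank it clockwise (seen from above) until it is shut against its stop, then back it off exactly two full turns counter-clockwise and finish there still gripping the crank handle, so that it cannot wander. Leave the plain handwheel as it is set and the other things on the bench where they stand.

Things in the scene. Friction and masses are not known exactly. Their poses are not given: they have to be found in the camera images.
- valve (a joint): Turn of the crank valve's handwheel, rad: 0 = shut against its stop, growing as the wheel turns counter-clockwise seen from above (opening), 2 pi to the turn; it starts half a turn to 1.7 turns open; far stop at 22. The wheel does not rise. Light steady friction (about 1.5 to 2 N at the crank handle); it stays where it is left.
- valve_axis (a point): Point on the vertical axis of the crank valve's wheel, at the height of the middle of the crank handle (about 140 mm above the bench). It does not turn with the wheel; its axes are the stand's, z up.
- valve_stand: The crank valve: a fixed brass body with copper pipe stubs on a dark steel base plate 110 x 130 mm; its dark steel three-spoke wheel is 102 mm across, 12 mm thick rim, rim top 116 mm above the bench; nothing rises above the rim but the crank handle. Origin under its centre, on the wheel's axis, z up; with the valve shut (0) the crank handle stands on its +x side.
- handle_mid (a point): Middle (half-way up) of the crank handle: an upright black round grip, 20 mm diameter, 45 mm tall (118 to 163 mm above the bench), standing on the rim 45 mm from the wheel's axis. It spins freely on its own pin, so a gripper holding it from above need not turn as it goes round. z up.
- handle: The same crank handle; origin at the centre of its underside, z up, 45 mm tall. It spins freely about its own z.
- plain_rim (a point): Point on the rim of the other valve's handwheel, 45 mm from its axis, 110 mm above the bench. That valve and wheel look the same and have the same sizes but no crank handle; it is not to be turned.
- dish: Bystander: small clear petri dish, 60 mm across, 14 mm high, origin under its centre.
- vial: Bystander: amber glass vial with a white cap, 26 mm across, 50 mm high, standing between the two valves; origin under its centre.
- spanner: Bystander: steel spanner 150 mm long lying flat along its x; origin under its middle.
- reagent: Bystander: reagent bottle, 70 mm across, 140 mm high, beyond the valves; origin under its centre.
- tip_box: Bystander: pipette tip box 122 x 87 x 61 mm, beyond the valves; origin under its centre.
- tube_rack: Bystander: orange tube rack 100 x 200 mm with capped tubes, 122 mm high; origin under its centre.
- wash: Bystander: white squeeze bottle with red cap, 64 mm across, 130 mm high; origin under its centre.

How it is judged (in metres and radians):
On the way:
1. the crank valve is shut against its stop (value of joint valve below 0.06 rad), for 0.2 s.
At the end, for the whole second after the job is handed in: Crank valve still, two full turns (12.57 rad, within 0.25) open from its stop, its handle gripped in the fingers (over 2 N, its middle within 30 mm, and 12 mm sideways, of the grasp point); plain wheel's rim within 12 mm and every bystander within 30 mm of where it started (value of joint valve between 12.316 and 12.816 rad and velocity of joint valve between -0.05 and 0.05 rad/s and contact force between the fingers and handle above 2 N and distance between the grasp point and handle_mid below 0.03 m and horizontal distance between the grasp point and handle_mid below 0.012 m and distance of plain_rim from where it was at the start of the episode below 0.012 m and distance of each of dish, vial, spanner, reagent, tip_box, tube_rack, wash from where it was at the start of the episode below 0.03 m); the arm keeps its last pose, push and grip.
It fails at once if the plain handwheel is turned (distance of plain_rim from where it was at the start of the episode above 0.012 m).
It fails at once if a bystander on the bench is displaced (distance of any of dish, vial, spanner, reagent, tip_box, tube_rack, wash from where it was at the start of the episode above 0.03 m).
It also fails if it takes over 64 s, if anything falls off the work surface, if the arm or the gripper's body presses on something with over 40 N, if the wrist force passes 120 N, or if a joint passes its speed limit or range.

## Robot

A 6-joint arm with a two-finger parallel gripper is mounted at the origin on the work surface. World frame = base frame: x ahead of the robot, y to its left, z up, the work surface at z = 0. Lengths are in mm, angles in rad, forces in N, time in s.
With the tool pointing down it reaches from about 300 to 775 mm from the base axis. Payload 14.6 kg.
Tool frame: the origin (TCP) lies at the very end of the fingers, on their centre line; the grasp point (between the pads) lies 19 mm behind it; z points along the fingers, y is the direction in which the jaws open and shut (so a half turn about z gives the same grasp; the last joint's range is limited). The gripper opens to 94 mm and grips with 3 to 60 N. Pads are 16 mm wide; open, the fingers measure 119 mm over their backs; the gripper's body (75 mm by 177 mm) begins 78 mm behind the grasp point.
Start: joints at [-1.23, 0.3, 1.521, -0, 1.321, -0.067], TCP at [218.117, -504.89, 205.446] pointing down, gripper open.
Joint ranges: [-3.03, 3.03], [-0.79, 2.21], [0.23, 2.52], [-1.04, 4.18], [0, 3.07], [-2.55, 2.55]. Speed limits (rad/s): [2.22, 2.22, 2.57, 3.14, 3.14, 3.14].

## Interface

Orientations are given as [roll, pitch, yaw] about the fixed x, y, z axes, in that order (R = Rz(yaw) Ry(pitch) Rx(roll)).
In Python, from cell import manip gives the robot as it stands.
- The arm moves only by the shell command python3 -m pendant 'ROWS' [FORCE]. ROWS is JSON, a list of rows, each an object with "claw": the finger opening in m, from 0 to 0.094; "delta_pos": the shift along the tool's x, y, z in m, a list of three; "rotation": the turn, a rotation vector about the tool's x, y, z in rad, a list of three. A call has 1 to 10 rows; each row is the pose to reach, as a shift and turn from the pose measured when the call began, along the tool's axes at that moment; what a row does not reach only later rows make up. A row lasts 1/8 s, in which the tool goes at most 62.5 mm and 10.7 degrees, less where a joint would pass 70% of its speed; a pose out of reach is approached as far as the arm can. A call with a gripper value outside its range is refused whole. The fingers move at their own pace and stop on an object; FORCE is the grip in N (left out, the last holds). Time passes only in rows, so rows that repeat a pose let the fingers close. It gives the time, the measured TCP pose, the force and the opening at its end, in the units of the state.
- manip.read_state(): the state, without advancing time (a new reading comes with each control period).
- manip.camera(name): name is "side" or "top"; returns the picture (420x560x3 uint8, red, green, blue); there is no depth.
- manip.camera_model(name): a dict with "fx", "fy", "cx", "cy" (pixels), "cam_to_world" (4x4, takes a point from camera to world coordinates). Camera axes: x right, y up, looking along -z (the intrinsics and any distortion apply to the point x, -y, -z); pixel columns grow to the right and rows downward; lengths in mm; the calibration is good to about 2 mm. A picture is of the moment at which its call begins. camera_model takes no time and is no camera call.
- manip.sign_off(): hands the job in, once; it reports no verdict.
The state is a dict: "clock": time; "joints": joint angles; "qd": joint speeds; "effort": joint torques, N m; "eef_pos": TCP position; "eef_rot": TCP orientation; "wrist_force": force on the tool from outside, world axes, zero at the start; "moment": the same for the moment, N m; "finger_gap": finger opening in mm.
Only numpy, scipy, OpenCV 4.12 (cv2) and the standard library are available. Lean on these libraries where they do the work, as an engineer would, in place of code of your own. Each camera call takes 0.05 s, during which the arm holds its last target.

## Working session

There is one attempt and no reset: what is moved stays moved. The work goes in short steps, Python scripts to look and compute and a shell command to move; the robot and the scene stay as the last step left them, time stands still between calls to the robot, and variables do not carry over. Pictures are saved under pics/ and viewed, and the job is handed in when it is done.

```bash
mkdir -p pics; python3 - <<'E'
from cell import manip
import cv2, numpy as np
np.set_printoptions(suppress=True,precision=4)
for n in("top","side"):
    cv2.imwrite(f"pics/{n}0.png",manip.camera(n)[:,:,::-1]); m=manip.camera_model(n); print({k:(np.round(v,3).tolist()) for k,v in m.items()})
print(manip.read_state())
E
```

```text
{'fx': 420.709, 'fy': 420.709, 'cx': 284.024, 'cy': 203.716, 'cam_to_world': [[-0.024, 0.983, -0.182, 380.614], [-0.999, -0.029, -0.023, -20.091], [-0.027, 0.182, 0.983, 1341.115], [0.0, 0.0, 0.0, 1.0]]}
{'fx': 408.091, 'fy': 408.091, 'cx': 279.028, 'cy': 211.478, 'cam_to_world': [[-0.819, 0.369, -0.44, 99.541], [-0.574, -0.497, 0.651, 713.986], [0.022, 0.785, 0.619, 778.565], [0.0, 0.0, 0.0, 1.0]]}
{'clock': 0.1, 'joints': array([-1.2296,  0.3004,  1.5215,  0.    ,  1.3207, -0.0666]), 'qd': array([ 0.0019, -0.0009, -0.0008,  0.    , -0.0025, -0.0008]), 'effort': array([  0.0004, -53.2646, -35.3286,   0.0709,   0.0235,  -0.0001]), 'eef_pos': array([ 218.0379, -504.6794,  204.9348]), 'eef_rot': array([-3.1405, -0.0001,  0.4078]), 'wrist_force': array([0.4888, 0.22  , 0.2657]), 'moment': array([0.0401, 0.0076, 0.0141]), 'finger_gap': 94.24132705753694}
```

View pics/top0.png

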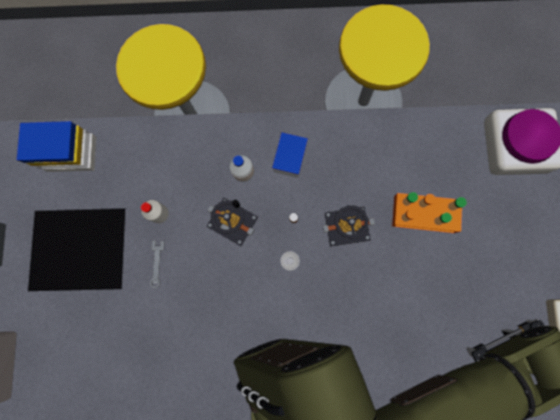

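View pics/side0.png

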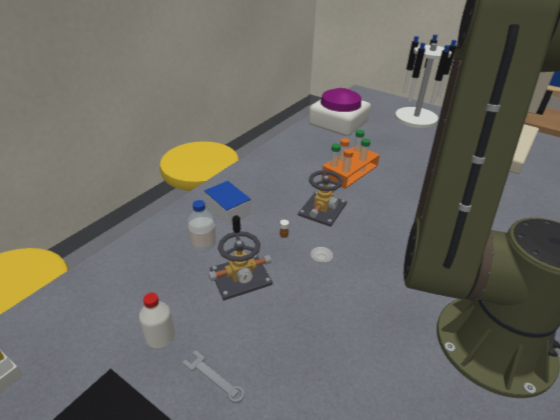

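Top view: the crank valve is near (232,221) with its black handle near (236,204). The plain valve is near (349,226). Side view: the handle is near (236,224) above the wheel at (240,246). I'll zoom in and measure.

```bash
python3 - <<'E'
import cv2, numpy as np
t=cv2.imread("pics/top0.png");s=cv2.imread("pics/side0.png")
a=cv2.resize(t[185:255,195:275],None,fx=6,fy=6,interpolation=cv2.INTER_CUBIC)
b=cv2.resize(s[205:305,195:285],None,fx=4,fy=4,interpolation=cv2.INTER_CUBIC)
o=np.zeros((420,840,3),np.uint8);o[:420,:480]=a;o[:400,480:840]=b
o=o[:, :840]; cv2.imwrite("pics/z0.png",cv2.resize(o,(800,400)))
cv2.imwrite("pics/z0t.png",a)
for im,(x0,y0,x1,y1) in((t,(225,195,248,212)),(s,(225,210,248,240))):
    g=im[y0:y1,x0:x1].max(2); 
    for T in (30,45):
        n,l,st,c=cv2.connectedComponentsWithStats((g<T).astype(np.uint8))
        for i in range(1,n):
            if st[i,4]>8: print(T,c[i]+[x0,y0],st[i])
E
```

```text
30 [235.47222222 204.05555556] [ 7  6  7  7 36]
45 [235.12962963 204.12962963] [ 6  5  9  9 54]
30 [236.03030303 224.6969697 ] [ 8  8  7 14 66]
45 [236.0754717  224.09433962] [  8   6   7  17 106]
```

View pics/z0.png

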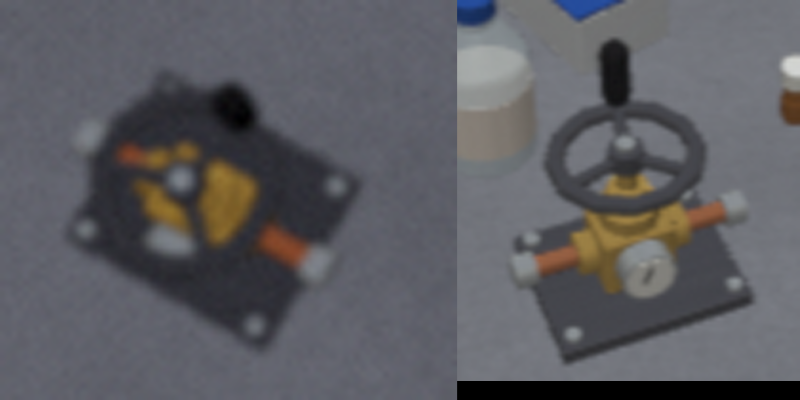

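```bash
cat > h.py <<'E'
import numpy as np
from cell import manip
def ray(n,p):
    m=manip.camera_model(n);T=np.array(m["cam_to_world"])
    d=T[:3,:3]@np.array([(p[0]-m["cx"])/m["fx"],-(p[1]-m["cy"])/m["fy"],-1]);return T[:3,3],d/np.linalg.norm(d)
def plane(n,p,z):
    o,d=ray(n,p);return o+d*(z-o[2])/d[2]
def tri(a,b):
    o1,d1=ray("top",a);o2,d2=ray("side",b)
    s=np.linalg.lstsq(np.c_[d1,-d2],o2-o1,rcond=None)[0];p,q=o1+s[0]*d1,o2+s[1]*d2
    return (p+q)/2,np.linalg.norm(p-q)
E
python3 - <<'E'
from h import *
np.set_printoptions(suppress=True,precision=1)
k=800/840
T=lambda x,y:(x/k/6+195-.5,y/k/6+185-.5); S=lambda x,y:((x-480*k)/k/4+195-.5,y/k/4+205-.5)
print("handle",tri((235.3,204.1),(236.05,224.1)))
print("handle top-plane",plane("top",(235.3,204.1),145),plane("side",(236.05,224.1),140.5))
print("hub",tri(T(181,178),S(626,147)))
B=[T(336,186),T(254,326),T(86,229),T(168,80)]
P=np.array([plane("top",b,12) for b in B]);print(P,P.mean(0))
Q=np.array([plane("side",S(*b),12) for b in((735,284),(573,334),(532,238))]);print(Q,(Q[0]+Q[2])/2)
print("side lens",np.linalg.norm(P-np.roll(P,1,0),axis=1))
# rim ellipse in side: extremes
L,R=S(551,157),S(700,152);print("rim side",plane("side",L,110),plane("side",R,110),plane("side",S(626,108),110),plane("side",S(626,204),110))
for nm,p,z in(("vial",(293.5,217),45),("plain",(349,222),110),("reagent",(240,165),100),("dish",(290,261),10)):print(nm,plane("top",p,z))
E
```

```text
handle (array([605.5, 148.8, 143.8]), np.float64(0.2429388389818126))
handle top-plane [605.3 148.7 145. ] [608.  145.8 140.5]
hub (array([575. , 178.5, 120.9]), np.float64(2.4966620688836816))
[[586.5 109.8  12. ]
 [509.2 156.3  12. ]
 [566.1 250.4  12. ]
 [649.8 204.4  12. ]] [577.9 180.2  12. ]
[[510.4 149.5  12. ]
 [568.3 244.2  12. ]
 [645.7 197.   12. ]] [578.  173.2  12. ]
side lens [113.9  90.1 110.   95.5]
rim side [613.4 204.1 110. ] [541.2 145.3 110. ] [605.2 140.5 110. ] [549.3 208.5 110. ]
vial [577.9 -18.9  45. ]
plain [ 548.5 -181.6  110. ]
reagent [735.1 140.2 100. ]
dish [444.   -3.9  10. ]
```

Checks against the given sizes:
- **Plate bolts:** about 112 x 92 mm spacing, which fits the 110 x 130 plate.
- **Axis:** about (577,176.5).
- **Handle:** about (607,147), 41–43 mm from the axis against the expected 45, with its middle at z 144 against 140.
- **Stand x direction:** about -31° or 149°. The handle is now at -44.5°.

Next I move above the handle with yaw near π/2, so tool x = world y and tool y = world x.

```bash
python3 -m pendant '[{"claw":0.094,"delta_pos":[0.02,-0.014,0],"rotation":[0,0,-0.05]},{"claw":0.094,"delta_pos":[0.06,-0.043,0],"rotation":[0,0,-0.15]},{"claw":0.094,"delta_pos":[0.1,-0.072,0],"rotation":[0,0,-0.28]},{"claw":0.094,"delta_pos":[0.145,-0.105,0],"rotation":[0,0,-0.42]},{"claw":0.094,"delta_pos":[0.19,-0.137,0],"rotation":[0,0,-0.56]},{"claw":0.094,"delta_pos":[0.235,-0.17,0],"rotation":[0,0,-0.7]},{"claw":0.094,"delta_pos":[0.28,-0.202,0],"rotation":[0,0,-0.84]},{"claw":0.094,"delta_pos":[0.325,-0.235,0],"rotation":[0,0,-0.98]},{"claw":0.094,"delta_pos":[0.36,-0.26,0],"rotation":[0,0,-1.08]},{"claw":0.094,"delta_pos":[0.385,-0.278,0],"rotation":[0,0,-1.163]}]' 25
python3 -c "
from cell import manip;s=manip.read_state();print(s)"
```

```text
clock: 1.35
eef_pos: [461.8, -95.1, 205.1]
eef_rot: [-3.141, -0.001, 1.575]
wrist_force: [0.2, 0.2, -0.6]
finger_gap: 93.7
{'clock': 1.35, 'joints': array([-2.81226819e-01,  1.24946732e-01,  1.73399151e+00,  9.20309900e-04,
        1.28360558e+00, -2.85738721e-01]), 'qd': array([ 4.97506007e-01,  1.67914462e-01, -1.84790736e-01,  2.65064777e-05,
        1.79654300e-02, -1.52179637e-01]), 'effort': array([-2.66720630e+00, -4.39840865e+01, -3.35355270e+01,  1.55510707e-01,
        3.10365844e-02,  4.08196058e-01]), 'eef_pos': array([461.79478969, -95.05945679, 205.07782894]), 'eef_rot': array([-3.14092865e+00, -1.11472676e-03,  1.57504675e+00]), 'wrist_force': array([ 0.15143323,  0.24810243, -0.64085866]), 'moment': array([-0.07746576, -0.10244186, -0.01736354]), 'finger_gap': 93.73943793090163}
```

```bash
python3 -m pendant '[{"claw":0.094,"delta_pos":[0.04,0.024,0],"rotation":[0,0,0]},{"claw":0.094,"delta_pos":[0.08,0.048,0],"rotation":[0,0,0]},{"claw":0.094,"delta_pos":[0.12,0.072,0],"rotation":[0,0,0]},{"claw":0.094,"delta_pos":[0.16,0.096,0],"rotation":[0,0,0]},{"claw":0.094,"delta_pos":[0.2,0.12,0],"rotation":[0,0,0]},{"claw":0.094,"delta_pos":[0.23,0.138,0],"rotation":[0,0,0]},{"claw":0.094,"delta_pos":[0.242,0.145,0],"rotation":[0,0,0]},{"claw":0.094,"delta_pos":[0.242,0.145,0],"rotation":[0,0,0]}]'
python3 - <<'E'
from h import *;import cv2
for n in("top","side"): cv2.imwrite(f"pics/{n}1.png",manip.camera(n)[:,:,::-1])
a=cv2.imread("pics/side1.png");cv2.imwrite("pics/s1z.png",cv2.resize(a[120:320,140:340],None,fx=3,fy=3,interpolation=cv2.INTER_CUBIC))
print(manip.read_state()["eef_pos"])
E
```

```text
clock: 2.35
eef_pos: [605.5, 147.5, 204.7]
eef_rot: [-3.14, -0.001, 1.576]
wrist_force: [-0.2, 0.4, -0.1]
finger_gap: 93.9
[605.40456442 146.53786768 205.23559618]
```

View pics/s1z.png

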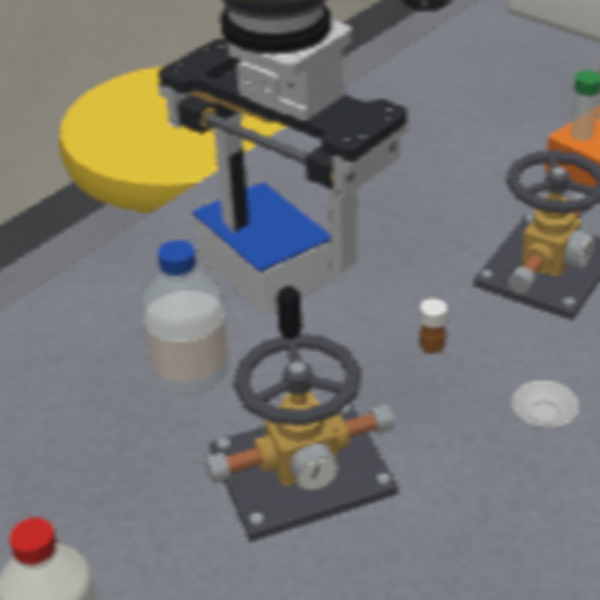

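The open fingertips sit at zoom (240,228) and (343,270), straddling the handle at (289,310), and the reagent is clear. I'll descend to TCP z 127, then close.

```bash
python3 -m pendant '[{"claw":0.094,"delta_pos":[0.0005,0.0015,0.02],"rotation":[0,0,0.005]},{"claw":0.094,"delta_pos":[0.0005,0.0015,0.045],"rotation":[0,0,0.005]},{"claw":0.094,"delta_pos":[0.0005,0.0015,0.066],"rotation":[0,0,0.005]},{"claw":0.094,"delta_pos":[0.0005,0.0015,0.078],"rotation":[0,0,0.005]},{"claw":0.06,"delta_pos":[0.0005,0.0015,0.078],"rotation":[0,0,0.005]},{"claw":0.04,"delta_pos":[0.0005,0.0015,0.078],"rotation":[0,0,0.005]},{"claw":0.03,"delta_pos":[0.0005,0.0015,0.078],"rotation":[0,0,0.005]},{"claw":0.025,"delta_pos":[0.0005,0.0015,0.078],"rotation":[0,0,0.005]}]' 25
python3 - <<'E'
from h import *;import cv2
for n in("top","side"): cv2.imwrite(f"pics/{n}2.png",manip.camera(n)[:,:,::-1])
a=cv2.imread("pics/side2.png");cv2.imwrite("pics/s2z.png",cv2.resize(a[150:300,160:310],None,fx=4,fy=4,interpolation=cv2.INTER_CUBIC))
s=manip.read_state();print(s["eef_pos"],s["wrist_force"],s["finger_gap"])
E
```

```text
clock: 3.45
eef_pos: [606.9, 147.2, 127.6]
eef_rot: [-3.141, -0.001, 1.569]
wrist_force: [0.6, 0.7, -0.5]
finger_gap: 57.3
[606.88638491 147.16090073 127.45571899] [-0.26901271  1.21820984 -0.65199474] 49.48654827223743
```

View pics/s2z.png

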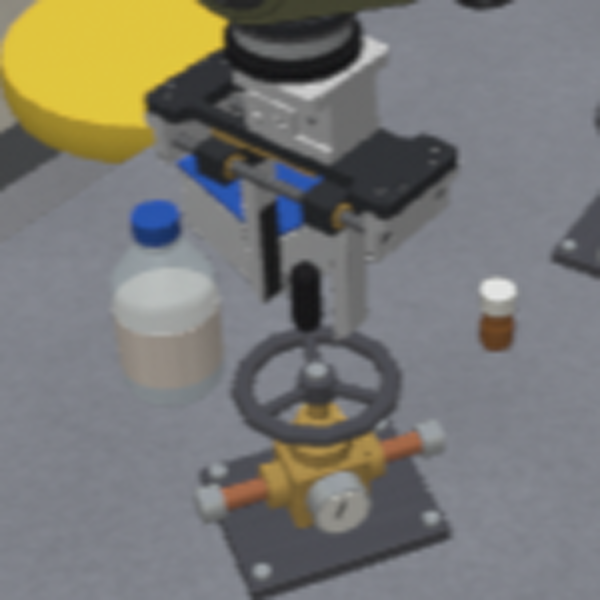

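The handle at (306,297) is between the pads. Now closing.

```bash
python3 -m pendant '[{"claw":0.03,"delta_pos":[0,0,0],"rotation":[0,0,0]},{"claw":0.015,"delta_pos":[0,0,0],"rotation":[0,0,0]},{"claw":0.005,"delta_pos":[0,0,0],"rotation":[0,0,0]},{"claw":0.0,"delta_pos":[0,0,0],"rotation":[0,0,0]},{"claw":0.0,"delta_pos":[0,0,0],"rotation":[0,0,0]},{"claw":0.0,"delta_pos":[0,0,0],"rotation":[0,0,0]}]' 25
python3 - <<'E'
from h import *;import cv2
cv2.imwrite("pics/side3.png",manip.camera("side")[:,:,::-1])
a=cv2.imread("pics/side3.png");cv2.imwrite("pics/s3z.png",cv2.resize(a[150:300,160:310],None,fx=4,fy=4,interpolation=cv2.INTER_CUBIC))
s=manip.read_state();print(s["eef_pos"],s["wrist_force"],s["finger_gap"])
E
```

```text
clock: 4.3
eef_pos: [607.0, 147.1, 127.5]
eef_rot: [-3.141, -0.001, 1.569]
wrist_force: [1.5, -0.4, 0.0]
finger_gap: 19.8
[606.99520853 147.11834847 127.50047795] [ 3.18630602 -0.02956581  0.01645414] 19.45654033121106
```

View pics/s3z.png

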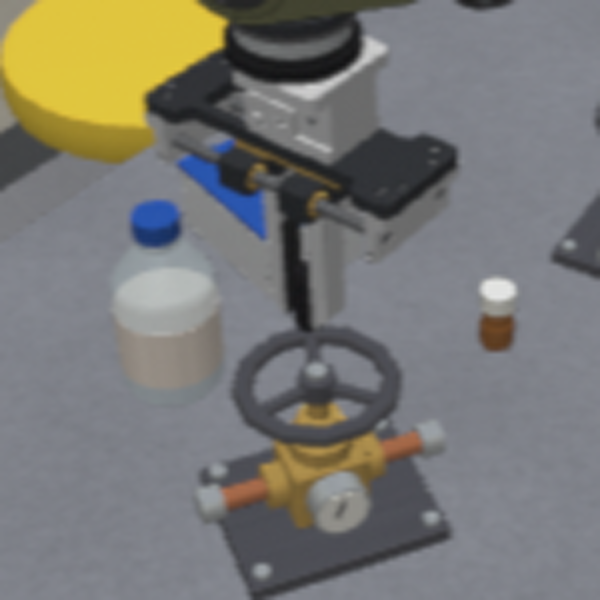

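The handle is gripped (gap 19.5). Now a gentle trial arc of 40° clockwise, to learn the forces and the true centre.

```bash
python3 -m pendant '[{"claw":0.0,"delta_pos":[-0.0027,-0.003,0],"rotation":[0,0,0]},{"claw":0.0,"delta_pos":[-0.0051,-0.006,0],"rotation":[0,0,0]},{"claw":0.0,"delta_pos":[-0.0091,-0.0127,0],"rotation":[0,0,0]},{"claw":0.0,"delta_pos":[-0.0119,-0.0201,0],"rotation":[0,0,0]},{"claw":0.0,"delta_pos":[-0.0133,-0.0278,0],"rotation":[0,0,0]},{"claw":0.0,"delta_pos":[-0.0133,-0.0278,0],"rotation":[0,0,0]}]' 25
python3 - <<'E'
from h import *
s=manip.read_state();print(s["eef_pos"],s["wrist_force"],s["finger_gap"])
E
```

```text
clock: 5.1
eef_pos: [578.3, 134.0, 127.5]
eef_rot: [-3.14, -0.001, 1.57]
wrist_force: [-2.0, 3.3, 0.8]
finger_gap: 19.6
[578.26852721 133.95014363 127.45661532] [-2.01232047  3.31596491  0.76767676] 19.584995707185232
```

```bash
cat > arc.py <<'E'
import sys
from h import *
# arc.py step_deg n [cx cy]
st=float(sys.argv[1]);n=int(sys.argv[2]);C=np.array([float(sys.argv[3]),float(sys.argv[4])]) if len(sys.argv)>3 else np.array([576.5,178.3])
s=manip.read_state();p=s["eef_pos"][:2];d=p-C;a=np.degrees(np.arctan2(d[1],d[0]))
u=d/np.linalg.norm(d);F=s["wrist_force"][:2]
print("ang %.1f r %.1f Frad %.1f Ftan(ccw) %.1f gap %.1f z %.1f clk %.2f"%(a,np.linalg.norm(d),F@u,F@[-u[1],u[0]],s["finger_gap"],s["eef_pos"][2],s["clock"]),"yaw",s["eef_rot"][2].round(3))
for i in range(1,n+1):
    t=np.radians(a+st*i);q=C+45*np.array([np.cos(t),np.sin(t)])-p
    print(i,"[%.4f, %.4f]"%(q[1]/1e3,q[0]/1e3))
E
python3 arc.py -15 8
```

```text
ang -87.7 r 44.4 Frad -3.4 Ftan(ccw) -1.9 gap 19.6 z 127.5 clk 5.10 yaw 1.57
1 [0.0005, -0.0117]
2 [0.0045, -0.0227]
3 [0.0113, -0.0323]
4 [0.0203, -0.0398]
5 [0.0310, -0.0447]
6 [0.0426, -0.0467]
7 [0.0543, -0.0457]
8 [0.0653, -0.0416]
```

```bash
python3 -m pendant '[{"claw":0.0,"delta_pos":[0.0005,-0.0117,0],"rotation":[0,0,0]},{"claw":0.0,"delta_pos":[0.0045,-0.0227,0],"rotation":[0,0,0]},{"claw":0.0,"delta_pos":[0.0113,-0.0323,0],"rotation":[0,0,0]},{"claw":0.0,"delta_pos":[0.0203,-0.0398,0],"rotation":[0,0,0]},{"claw":0.0,"delta_pos":[0.031,-0.0447,0],"rotation":[0,0,0]},{"claw":0.0,"delta_pos":[0.0426,-0.0467,0],"rotation":[0,0,0]},{"claw":0.0,"delta_pos":[0.0426,-0.0467,0],"rotation":[0,0,0]}]'; python3 arc.py -15 10
```

```text
clock: 5.98
eef_pos: [530.4, 177.8, 127.4]
eef_rot: [-3.138, -0.001, 1.571]
wrist_force: [-9.1, 1.5, 3.4]
finger_gap: 19.4
ang -179.4 r 46.2 Frad 9.1 Ftan(ccw) -1.6 gap 19.4 z 127.4 clk 5.97 yaw 1.571
1 [0.0117, 0.0026]
2 [0.0226, 0.0070]
3 [0.0320, 0.0140]
4 [0.0392, 0.0233]
5 [0.0438, 0.0341]
6 [0.0455, 0.0457]
7 [0.0440, 0.0574]
8 [0.0397, 0.0683]
9 [0.0326, 0.0776]
10 [0.0234, 0.0849]
```

Force at 180° says the centre lies nearer (575.2,178.5). I'll carry on with that.

```bash
sed -i 's/576.5,178.3/575.2,178.5/' arc.py; python3 arc.py -15 8
```

```text
ang -179.2 r 44.9 Frad 9.1 Ftan(ccw) -1.6 gap 19.4 z 127.4 clk 5.97 yaw 1.571
1 [0.0117, 0.0012]
2 [0.0226, 0.0055]
3 [0.0320, 0.0126]
4 [0.0393, 0.0218]
5 [0.0440, 0.0326]
6 [0.0457, 0.0442]
7 [0.0443, 0.0558]
8 [0.0400, 0.0668]
```

```bash
python3 -m pendant '[{"claw":0.0,"delta_pos":[0.0117,0.0012,0],"rotation":[0,0,0]},{"claw":0.0,"delta_pos":[0.0226,0.0055,0],"rotation":[0,0,0]},{"claw":0.0,"delta_pos":[0.027,0.0086,0],"rotation":[0,0,0]},{"claw":0.0,"delta_pos":[0.027,0.0086,0],"rotation":[0,0,0]}]'; python3 arc.py -10 10
```

```text
clock: 6.48
eef_pos: [539.1, 205.6, 127.4]
eef_rot: [-3.138, -0.002, 1.571]
wrist_force: [-2.8, 3.5, 0.6]
finger_gap: 19.6
ang 143.2 r 45.2 Frad 4.3 Ftan(ccw) -1.1 gap 19.6 z 127.4 clk 6.47 yaw 1.571
1 [0.0057, 0.0054]
2 [0.0106, 0.0115]
3 [0.0143, 0.0184]
4 [0.0167, 0.0259]
5 [0.0179, 0.0337]
6 [0.0176, 0.0415]
7 [0.0160, 0.0492]
8 [0.0131, 0.0565]
9 [0.0089, 0.0631]
10 [0.0037, 0.0690]
```

```bash
python3 -m pendant '[{"claw":0.0,"delta_pos":[0.0057,0.0054,0],"rotation":[0,0,0]},{"claw":0.0,"delta_pos":[0.0106,0.0115,0],"rotation":[0,0,0]},{"claw":0.0,"delta_pos":[0.0143,0.0184,0],"rotation":[0,0,0]},{"claw":0.0,"delta_pos":[0.0167,0.0259,0],"rotation":[0,0,0]},{"claw":0.0,"delta_pos":[0.0179,0.0337,0],"rotation":[0,0,0]},{"claw":0.0,"delta_pos":[0.0176,0.0415,0],"rotation":[0,0,0]},{"claw":0.0,"delta_pos":[0.016,0.0492,0],"rotation":[0,0,0]},{"claw":0.0,"delta_pos":[0.0131,0.0565,0],"rotation":[0,0,0]},{"claw":0.0,"delta_pos":[0.0089,0.0631,0],"rotation":[0,0,0]},{"claw":0.0,"delta_pos":[0.0089,0.0631,0],"rotation":[0,0,0]}]'; python3 arc.py -10 8
python3 - <<'E'
from h import *;import cv2
a=manip.camera("side")[:,:,::-1];cv2.imwrite("pics/s4z.png",cv2.resize(a[150:300,160:310],None,fx=4,fy=4,interpolation=cv2.INTER_CUBIC))
E
```

```text
clock: 7.72
eef_pos: [603.3, 213.9, 127.5]
eef_rot: [-3.14, -0.002, 1.571]
wrist_force: [6.1, 3.2, 1.7]
finger_gap: 19.2
ang 51.6 r 45.2 Frad 6.3 Ftan(ccw) -2.8 gap 19.2 z 127.5 clk 7.72 yaw 1.571
1 [-0.0056, 0.0056]
2 [-0.0119, 0.0102]
3 [-0.0189, 0.0137]
4 [-0.0264, 0.0160]
5 [-0.0342, 0.0169]
6 [-0.0420, 0.0164]
7 [-0.0496, 0.0146]
8 [-0.0568, 0.0115]
```

View pics/s4z.png

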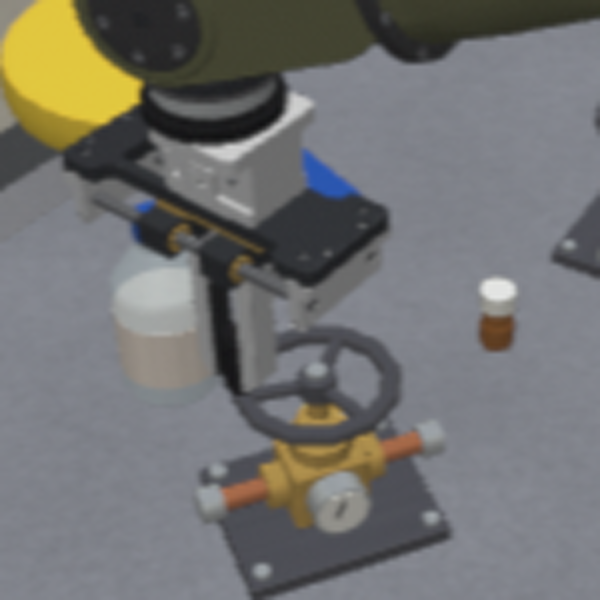

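The spoke points to the gripped handle, so the wheel follows. I'll go on to about -18°, then slowly past -31°, one possible stop.

```bash
python3 -m pendant '[{"claw":0.0,"delta_pos":[-0.0056,0.0056,0],"rotation":[0,0,0]},{"claw":0.0,"delta_pos":[-0.0119,0.0102,0],"rotation":[0,0,0]},{"claw":0.0,"delta_pos":[-0.0189,0.0137,0],"rotation":[0,0,0]},{"claw":0.0,"delta_pos":[-0.0264,0.016,0],"rotation":[0,0,0]},{"claw":0.0,"delta_pos":[-0.0342,0.0169,0],"rotation":[0,0,0]},{"claw":0.0,"delta_pos":[-0.042,0.0164,0],"rotation":[0,0,0]},{"claw":0.0,"delta_pos":[-0.0496,0.0146,0],"rotation":[0,0,0]},{"claw":0.0,"delta_pos":[-0.0496,0.0146,0],"rotation":[0,0,0]}]'; python3 arc.py -5 10
```

```text
clock: 8.78
eef_pos: [617.5, 163.5, 127.4]
eef_rot: [-3.139, -0.002, 1.57]
wrist_force: [0.2, -2.0, 3.6]
finger_gap: 19.2
ang -19.5 r 44.8 Frad 0.9 Ftan(ccw) -1.8 gap 19.2 z 127.4 clk 8.78 yaw 1.57
1 [-0.0037, -0.0013]
2 [-0.0072, -0.0031]
3 [-0.0105, -0.0052]
4 [-0.0137, -0.0076]
5 [-0.0166, -0.0102]
6 [-0.0192, -0.0131]
7 [-0.0217, -0.0161]
8 [-0.0238, -0.0194]
9 [-0.0256, -0.0229]
10 [-0.0272, -0.0265]
```

```bash
python3 -m pendant '[{"claw":0.0,"delta_pos":[-0.0037,-0.0013,0],"rotation":[0,0,0]},{"claw":0.0,"delta_pos":[-0.0072,-0.0031,0],"rotation":[0,0,0]},{"claw":0.0,"delta_pos":[-0.0105,-0.0052,0],"rotation":[0,0,0]},{"claw":0.0,"delta_pos":[-0.0137,-0.0076,0],"rotation":[0,0,0]},{"claw":0.0,"delta_pos":[-0.0137,-0.0076,0],"rotation":[0,0,0]}]'; python3 arc.py -5 10
```

```text
clock: 9.4
eef_pos: [613.1, 150.8, 127.8]
eef_rot: [3.134, -0.004, 1.57]
wrist_force: [30.0, 10.2, -10.7]
finger_gap: 19.3
ang -36.2 r 47.0 Frad 18.2 Ftan(ccw) 25.9 gap 19.3 z 127.8 clk 9.40 yaw 1.57
1 [-0.0019, -0.0041]
2 [-0.0047, -0.0068]
3 [-0.0073, -0.0097]
4 [-0.0096, -0.0129]
5 [-0.0117, -0.0162]
6 [-0.0134, -0.0198]
7 [-0.0149, -0.0234]
8 [-0.0160, -0.0272]
9 [-0.0167, -0.0310]
10 [-0.0172, -0.0349]
```

Stop reached: tangential force is 26 N at about -33° by the axis estimate, which agrees with the plate's -31°. I'll hold a firm push for over 0.2 s.

```bash
python3 -m pendant '[{"claw":0.0,"delta_pos":[-0.0015,-0.001,0],"rotation":[0,0,0]},{"claw":0.0,"delta_pos":[-0.0015,-0.001,0],"rotation":[0,0,0]},{"claw":0.0,"delta_pos":[-0.0015,-0.001,0],"rotation":[0,0,0]},{"claw":0.0,"delta_pos":[-0.0015,-0.001,0],"rotation":[0,0,0]}]'; python3 arc.py -5 1
python3 - <<'E'
from h import *;import cv2
a=manip.camera("side")[:,:,::-1];cv2.imwrite("pics/s5z.png",cv2.resize(a[150:300,160:310],None,fx=4,fy=4,interpolation=cv2.INTER_CUBIC))
E
```

```text
clock: 9.9
eef_pos: [613.5, 150.7, 127.7]
eef_rot: [3.13, -0.007, 1.57]
wrist_force: [16.0, 11.4, -5.8]
finger_gap: 19.3
ang -36.0 r 47.3 Frad 6.2 Ftan(ccw) 18.6 gap 19.3 z 127.7 clk 9.90 yaw 1.57
1 [-0.0017, -0.0043]
```

View pics/s5z.png

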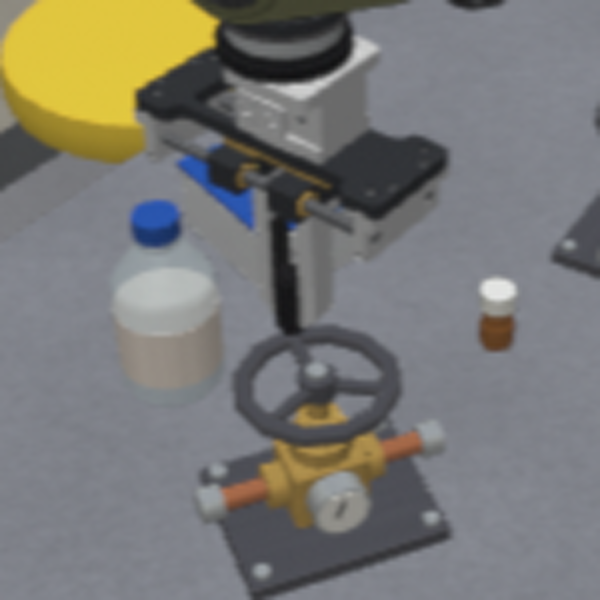

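The grip held against the stop for 0.5 s at 18–26 N. The pads have slid about 4 mm along the handle's y, so I'll loosen, recentre and regrip right at the stop.

```bash
python3 -m pendant '[{"claw":0.0,"delta_pos":[0.0005,0,0],"rotation":[0,0,0]},{"claw":0.035,"delta_pos":[0.0005,0,0],"rotation":[0,0,0]},{"claw":0.035,"delta_pos":[0.002,0,0],"rotation":[0,0,0]},{"claw":0.035,"delta_pos":[0.0042,0,0],"rotation":[0,0,0]},{"claw":0.035,"delta_pos":[0.0042,0,0],"rotation":[0,0,0]}]'
python3 - <<'E'
from h import *;import cv2
for n in("top","side"):
  a=manip.camera(n)[:,:,::-1]; cv2.imwrite(f"pics/{n}6.png",a)
cv2.imwrite("pics/s6z.png",cv2.resize(a[200:260,200:270],None,fx=8,fy=8,interpolation=cv2.INTER_CUBIC))
s=manip.read_state();print(s["eef_pos"],s["wrist_force"],s["finger_gap"])
E
```

```text
clock: 10.58
eef_pos: [613.4, 155.0, 127.6]
eef_rot: [3.13, -0.007, 1.571]
wrist_force: [-0.0, -0.2, 0.4]
finger_gap: 34.7
[613.4208441  154.93592659 127.62159962] [ 0.02927224  0.55804161 -0.60691777] 35.27300492761199
```

View pics/s6z.png

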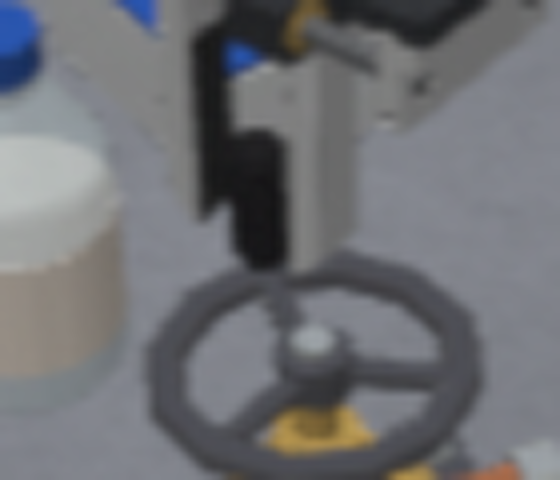

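```bash
python3 - <<'E'
from h import *
p=plane("side",(261/8+200-.5,200/8+200-.5),140.5);print(p, np.degrees(np.arctan2(p[1]-178.5,p[0]-575.2)))
E
python3 -m pendant '[{"claw":0.02,"delta_pos":[0,0,0],"rotation":[0,0,0]},{"claw":0.005,"delta_pos":[0,0,0],"rotation":[0,0,0]},{"claw":0.0,"delta_pos":[0,0,0],"rotation":[0,0,0]},{"claw":0.0,"delta_pos":[0,0,0],"rotation":[0,0,0]}]' 30;python3 arc.py 12 10
```

```text
[614.6160805  152.62325934 140.5       ] -33.28498407119668
clock: 11.18
eef_pos: [613.8, 154.9, 127.7]
eef_rot: [3.129, -0.007, 1.57]
wrist_force: [5.1, 0.5, -1.8]
finger_gap: 19.2
ang -31.5 r 45.3 Frad 4.1 Ftan(ccw) 3.1 gap 19.2 z 127.7 clk 11.18 yaw 1.57
1 [0.0086, 0.0038]
2 [0.0178, 0.0060]
3 [0.0272, 0.0062]
4 [0.0364, 0.0045]
5 [0.0451, 0.0009]
6 [0.0529, -0.0044]
7 [0.0593, -0.0113]
8 [0.0643, -0.0193]
9 [0.0674, -0.0281]
10 [0.0686, -0.0375]
```

The regrip at the stop reads -31.5°, r 45.3, which agrees with the plate direction. Now two turns counter-clockwise, ending again at TCP ≈ (613.8,154.9).

```bash
python3 -m pendant '[{"claw":0.0,"delta_pos":[0.0086,0.0038,0],"rotation":[0,0,0]},{"claw":0.0,"delta_pos":[0.0178,0.006,0],"rotation":[0,0,0]},{"claw":0.0,"delta_pos":[0.0272,0.0062,0],"rotation":[0,0,0]},{"claw":0.0,"delta_pos":[0.0364,0.0045,0],"rotation":[0,0,0]},{"claw":0.0,"delta_pos":[0.0451,0.0009,0],"rotation":[0,0,0]},{"claw":0.0,"delta_pos":[0.0529,-0.0044,0],"rotation":[0,0,0]},{"claw":0.0,"delta_pos":[0.0593,-0.0113,0],"rotation":[0,0,0]},{"claw":0.0,"delta_pos":[0.0643,-0.0193,0],"rotation":[0,0,0]},{"claw":0.0,"delta_pos":[0.0674,-0.0281,0],"rotation":[0,0,0]},{"claw":0.0,"delta_pos":[0.0674,-0.0281,0],"rotation":[0,0,0]}]';python3 arc.py 12 9
```

```text
clock: 12.42
eef_pos: [584.6, 222.2, 127.7]
eef_rot: [3.131, -0.006, 1.571]
wrist_force: [-3.3, -5.1, -2.7]
finger_gap: 19.5
ang 77.9 r 44.7 Frad -5.7 Ftan(ccw) 2.1 gap 19.5 z 127.7 clk 12.43 yaw 1.571
1 [0.0013, -0.0093]
2 [0.0004, -0.0186]
3 [-0.0025, -0.0276]
4 [-0.0072, -0.0357]
5 [-0.0135, -0.0428]
6 [-0.0211, -0.0483]
7 [-0.0297, -0.0521]
8 [-0.0389, -0.0541]
9 [-0.0483, -0.0541]
```

```bash
python3 -m pendant '[{"claw":0.0,"delta_pos":[0.0013,-0.0093,0],"rotation":[0,0,0]},{"claw":0.0,"delta_pos":[0.0004,-0.0186,0],"rotation":[0,0,0]},{"claw":0.0,"delta_pos":[-0.0025,-0.0276,0],"rotation":[0,0,0]},{"claw":0.0,"delta_pos":[-0.0072,-0.0357,0],"rotation":[0,0,0]},{"claw":0.0,"delta_pos":[-0.0135,-0.0428,0],"rotation":[0,0,0]},{"claw":0.0,"delta_pos":[-0.0211,-0.0483,0],"rotation":[0,0,0]},{"claw":0.0,"delta_pos":[-0.0297,-0.0521,0],"rotation":[0,0,0]},{"claw":0.0,"delta_pos":[-0.0389,-0.0541,0],"rotation":[0,0,0]},{"claw":0.0,"delta_pos":[-0.0483,-0.0541,0],"rotation":[0,0,0]},{"claw":0.0,"delta_pos":[-0.0483,-0.0541,0],"rotation":[0,0,0]}]';python3 arc.py 12 9
```

```text
clock: 13.68
eef_pos: [530.5, 173.6, 127.6]
eef_rot: [3.13, -0.006, 1.57]
wrist_force: [-0.1, -1.0, 5.6]
finger_gap: 19.3
ang -173.7 r 44.9 Frad 0.2 Ftan(ccw) 1.0 gap 19.3 z 127.6 clk 13.68 yaw 1.57
1 [-0.0092, 0.0019]
2 [-0.0178, 0.0058]
3 [-0.0254, 0.0114]
4 [-0.0316, 0.0184]
5 [-0.0363, 0.0266]
6 [-0.0392, 0.0355]
7 [-0.0401, 0.0449]
8 [-0.0391, 0.0542]
9 [-0.0361, 0.0632]
```

```bash
python3 -m pendant '[{"claw":0.0,"delta_pos":[-0.0092,0.0019,0],"rotation":[0,0,0]},{"claw":0.0,"delta_pos":[-0.0178,0.0058,0],"rotation":[0,0,0]},{"claw":0.0,"delta_pos":[-0.0254,0.0114,0],"rotation":[0,0,0]},{"claw":0.0,"delta_pos":[-0.0316,0.0184,0],"rotation":[0,0,0]},{"claw":0.0,"delta_pos":[-0.0363,0.0266,0],"rotation":[0,0,0]},{"claw":0.0,"delta_pos":[-0.0392,0.0355,0],"rotation":[0,0,0]},{"claw":0.0,"delta_pos":[-0.0401,0.0449,0],"rotation":[0,0,0]},{"claw":0.0,"delta_pos":[-0.0391,0.0542,0],"rotation":[0,0,0]},{"claw":0.0,"delta_pos":[-0.0361,0.0632,0],"rotation":[0,0,0]},{"claw":0.0,"delta_pos":[-0.0361,0.0632,0],"rotation":[0,0,0]}]';python3 arc.py 12 9
```

```text
clock: 14.92
eef_pos: [594.6, 137.5, 127.8]
eef_rot: [3.129, -0.006, 1.57]
wrist_force: [3.9, -4.8, -1.5]
finger_gap: 19.3
ang -64.7 r 45.4 Frad 6.0 Ftan(ccw) 1.4 gap 19.3 z 127.8 clk 14.93 yaw 1.57
1 [0.0053, 0.0079]
2 [0.0117, 0.0147]
3 [0.0194, 0.0201]
4 [0.0281, 0.0237]
5 [0.0374, 0.0254]
6 [0.0468, 0.0252]
7 [0.0559, 0.0230]
8 [0.0644, 0.0190]
9 [0.0719, 0.0133]
```

327° done. Continuing.

```bash
python3 -m pendant '[{"claw":0.0,"delta_pos":[0.0053,0.0079,0],"rotation":[0,0,0]},{"claw":0.0,"delta_pos":[0.0117,0.0147,0],"rotation":[0,0,0]},{"claw":0.0,"delta_pos":[0.0194,0.0201,0],"rotation":[0,0,0]},{"claw":0.0,"delta_pos":[0.0281,0.0237,0],"rotation":[0,0,0]},{"claw":0.0,"delta_pos":[0.0374,0.0254,0],"rotation":[0,0,0]},{"claw":0.0,"delta_pos":[0.0468,0.0252,0],"rotation":[0,0,0]},{"claw":0.0,"delta_pos":[0.0559,0.023,0],"rotation":[0,0,0]},{"claw":0.0,"delta_pos":[0.0644,0.019,0],"rotation":[0,0,0]},{"claw":0.0,"delta_pos":[0.0719,0.0133,0],"rotation":[0,0,0]},{"claw":0.0,"delta_pos":[0.0719,0.0133,0],"rotation":[0,0,0]}]';python3 arc.py 12 9
```

```text
clock: 16.18
eef_pos: [606.8, 210.1, 127.9]
eef_rot: [3.131, -0.006, 1.571]
wrist_force: [-1.6, 0.4, -10.1]
finger_gap: 19.2
ang 45.0 r 44.7 Frad -0.8 Ftan(ccw) 1.4 gap 19.2 z 127.9 clk 16.18 yaw 1.571
1 [0.0061, -0.0071]
2 [0.0104, -0.0155]
3 [0.0128, -0.0246]
4 [0.0133, -0.0340]
5 [0.0119, -0.0433]
6 [0.0085, -0.0520]
7 [0.0034, -0.0599]
8 [-0.0033, -0.0666]
9 [-0.0112, -0.0717]
```

```bash
python3 -m pendant '[{"claw":0.0,"delta_pos":[0.0061,-0.0071,0],"rotation":[0,0,0]},{"claw":0.0,"delta_pos":[0.0104,-0.0155,0],"rotation":[0,0,0]},{"claw":0.0,"delta_pos":[0.0128,-0.0246,0],"rotation":[0,0,0]},{"claw":0.0,"delta_pos":[0.0133,-0.034,0],"rotation":[0,0,0]},{"claw":0.0,"delta_pos":[0.0119,-0.0433,0],"rotation":[0,0,0]},{"claw":0.0,"delta_pos":[0.0085,-0.052,0],"rotation":[0,0,0]},{"claw":0.0,"delta_pos":[0.0034,-0.0599,0],"rotation":[0,0,0]},{"claw":0.0,"delta_pos":[-0.0033,-0.0666,0],"rotation":[0,0,0]},{"claw":0.0,"delta_pos":[-0.0112,-0.0717,0],"rotation":[0,0,0]},{"claw":0.0,"delta_pos":[-0.0112,-0.0717,0],"rotation":[0,0,0]}]';python3 arc.py 12 9
```

```text
clock: 17.42
eef_pos: [535.2, 198.6, 127.8]
eef_rot: [3.129, -0.006, 1.571]
wrist_force: [3.9, -3.5, -7.4]
finger_gap: 19.4
ang 153.4 r 44.8 Frad -5.1 Ftan(ccw) 1.4 gap 19.4 z 127.8 clk 17.43 yaw 1.571
1 [-0.0087, -0.0035]
2 [-0.0180, -0.0049]
3 [-0.0274, -0.0044]
4 [-0.0365, -0.0019]
5 [-0.0448, 0.0024]
6 [-0.0521, 0.0084]
7 [-0.0580, 0.0157]
8 [-0.0622, 0.0242]
9 [-0.0646, 0.0333]
```

Remaining: 153.4° → 328.5°, i.e. 175°.

```bash
python3 -m pendant '[{"claw":0.0,"delta_pos":[-0.0087,-0.0035,0],"rotation":[0,0,0]},{"claw":0.0,"delta_pos":[-0.018,-0.0049,0],"rotation":[0,0,0]},{"claw":0.0,"delta_pos":[-0.0274,-0.0044,0],"rotation":[0,0,0]},{"claw":0.0,"delta_pos":[-0.0365,-0.0019,0],"rotation":[0,0,0]},{"claw":0.0,"delta_pos":[-0.0448,0.0024,0],"rotation":[0,0,0]},{"claw":0.0,"delta_pos":[-0.0521,0.0084,0],"rotation":[0,0,0]},{"claw":0.0,"delta_pos":[-0.058,0.0157,0],"rotation":[0,0,0]},{"claw":0.0,"delta_pos":[-0.0622,0.0242,0],"rotation":[0,0,0]},{"claw":0.0,"delta_pos":[-0.0646,0.0333,0],"rotation":[0,0,0]},{"claw":0.0,"delta_pos":[-0.0646,0.0333,0],"rotation":[0,0,0]}]';python3 arc.py 11 6
```

```text
clock: 18.68
eef_pos: [569.5, 133.5, 127.7]
eef_rot: [3.127, -0.006, 1.57]
wrist_force: [1.3, -4.2, -4.8]
finger_gap: 19.2
ang -97.3 r 45.4 Frad 4.0 Ftan(ccw) 1.8 gap 19.2 z 127.7 clk 18.68 yaw 1.57
1 [0.0001, 0.0087]
2 [0.0015, 0.0172]
3 [0.0045, 0.0253]
4 [0.0089, 0.0327]
5 [0.0147, 0.0390]
6 [0.0217, 0.0442]
```

```bash
python3 -m pendant '[{"claw":0.0,"delta_pos":[0.0001,0.0087,0],"rotation":[0,0,0]},{"claw":0.0,"delta_pos":[0.0015,0.0172,0],"rotation":[0,0,0]},{"claw":0.0,"delta_pos":[0.0045,0.0253,0],"rotation":[0,0,0]},{"claw":0.0,"delta_pos":[0.0089,0.0327,0],"rotation":[0,0,0]},{"claw":0.0,"delta_pos":[0.0147,0.039,0],"rotation":[0,0,0]},{"claw":0.0,"delta_pos":[0.0216,0.0442,0],"rotation":[0,0,0]},{"claw":0.0,"delta_pos":[0.0216,0.0442,0],"rotation":[0,0,0]},{"claw":0.0,"delta_pos":[0.0216,0.0442,0],"rotation":[0,0,0]}]';python3 arc.py 11 1
python3 - <<'E'
from h import *;import cv2
a=manip.camera("side")[:,:,::-1];b=manip.camera("top")[:,:,::-1];cv2.imwrite("pics/side7.png",a);cv2.imwrite("pics/top7.png",b)
c=cv2.imread("pics/s6z.png");d=cv2.resize(a[200:260,200:270],None,fx=8,fy=8,interpolation=cv2.INTER_CUBIC)
cv2.imwrite("pics/cmp7.png",cv2.resize(np.hstack([c,d]),(800,343)))
E
```

```text
clock: 19.68
eef_pos: [614.1, 155.4, 127.9]
eef_rot: [3.126, -0.006, 1.57]
wrist_force: [6.0, -1.0, -12.9]
finger_gap: 19.4
ang -30.8 r 45.2 Frad 5.7 Ftan(ccw) 2.2 gap 19.4 z 127.9 clk 19.68 yaw 1.57
1 [0.0079, 0.0035]
```

View pics/cmp7.png

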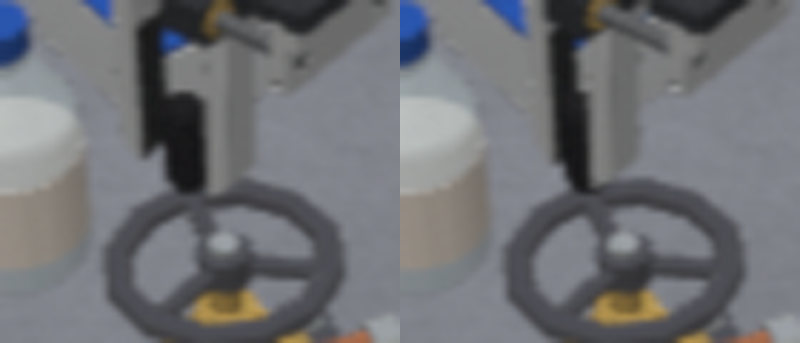

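View pics/side7.png

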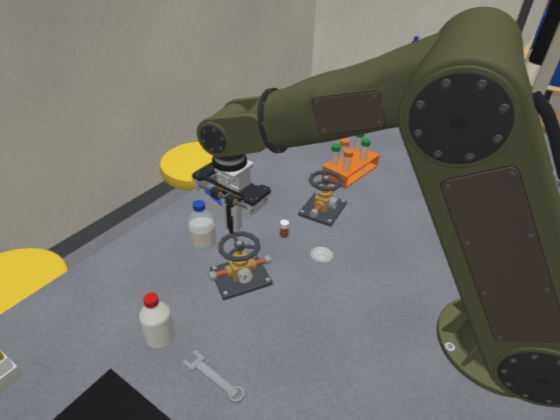

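In the side-by-side, the spokes, the hub and the handle foot ((187,188) before, (183,188) now) coincide with the picture taken at the stop. Bystanders and the plain wheel stand where they were. I'll settle with a short hold, then compare bystanders numerically.

```bash
python3 -m pendant '[{"claw":0.0,"delta_pos":[0,0,0],"rotation":[0,0,0]},{"claw":0.0,"delta_pos":[0,0,0],"rotation":[0,0,0]},{"claw":0.0,"delta_pos":[0,0,0],"rotation":[0,0,0]},{"claw":0.0,"delta_pos":[0,0,0],"rotation":[0,0,0]}]';python3 arc.py 11 1
python3 - <<'E'
from h import *;import cv2
print(np.abs(manip.read_state()["qd"]).max())
a=cv2.imread("pics/side0.png");b=cv2.imread("pics/side7.png")
for n,(x0,y0,x1,y1) in dict(wash=(138,290,176,350),spanner=(180,350,246,402),dish=(308,245,336,264),vial=(276,217,293,240),plain=(300,182,348,224),rack=(325,150,380,184)).items():
    print(n,np.abs(a[y0:y1,x0:x1].astype(int)-b[y0:y1,x0:x1]).mean().round(2))
E
```

```text
clock: 20.27
eef_pos: [614.2, 155.5, 127.9]
eef_rot: [3.126, -0.006, 1.571]
wrist_force: [4.6, 0.6, -10.3]
finger_gap: 19.1
ang -30.6 r 45.3 Frad 3.7 Ftan(ccw) 2.9 gap 19.1 z 127.9 clk 20.27 yaw 1.571
1 [0.0080, 0.0034]
0.0015429332235807516
wash 14.92
spanner 14.4
dish 16.83
vial 13.53
plain 11.26
rack 12.46
```

The differences are uniform, which suggests a brightness change. I'll check for real shifts by template matching.

```bash
python3 - <<'E'
import cv2,numpy as np
a=cv2.imread("pics/side0.png");b=cv2.imread("pics/side7.png")
print("bg",np.abs(a[300:340,260:320].astype(int)-b[300:340,260:320]).mean())
for n,(x0,y0,x1,y1) in dict(wash=(138,290,176,350),spanner=(180,350,246,402),dish=(308,245,336,264),vial=(276,217,293,240),plain=(300,182,348,224),rack=(325,150,380,184),reagent=(186,198,212,246)).items():
    r=cv2.matchTemplate(b[y0-10:y1+10,x0-10:x1+10],a[y0:y1,x0:x1],cv2.TM_CCOEFF_NORMED);_,v,_,l=cv2.minMaxLoc(r);print(n,round(v,3),l[0]-10,l[1]-10)
E
```

```text
bg 14.006805555555555
wash 1.0 0 0
spanner 0.998 0 0
dish 1.0 0 0
vial 0.999 0 0
plain 1.0 0 0
rack 0.999 0 0
reagent 1.0 0 0
```

Nothing has shifted. The grip is holding and the arm is still, so I'm handing in.

```bash
python3 -c "
from cell import manip;print(manip.sign_off())"
```

```text
the job is handed in; nothing more can be done
None
```

The crank valve was shut against its stop, then backed off two full turns counter-clockwise. I handed it in at about 20.3 s of the 64 s, still gripping the crank handle.

- **Shutting:** I gripped the handle from above and cranked clockwise a little under one turn. The stop came at about -31.5°, which agrees with the plate direction, and I held 18–26 N against it for about 0.5 s. The push slid the pads about 4 mm along the handle, so I loosened, recentred and regripped at the stop.
- **Backing off:** I counted the two turns from that regripped angle. The final angle is -30.6° against the -31.5° start, so about 0.015 rad over two turns, well inside the 0.25 allowed. The spokes match the picture taken at the stop.
- **Final grip:** The gap is 19.1 mm on the 20 mm handle at a 30 N setting. The arm was still, with joint speeds under 0.002 rad/s.
- **Bystanders:** Template matching in the side view showed no shift for the plain wheel, wash bottle, spanner, dish, vial, tube rack or reagent. I did not match the tip box separately; the gripper's open part hid some of it.

Two checks disagreed slightly:
- The camera put the handle at the stop at -33.3°, against -31.5° from the grip.
- A vertical force of about 10 N and a 0.9° tool tilt remained at the end.

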